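# Close up the fossil carrying case

## Task

The fossils are in their foam nest, so close up the carrying case: with the fingertips, gently fold the upright padded flap down over the fossils until it lies flat, and only then swing the lid over and push it fully shut. Only push on the outer faces and edges: do not pinch the flap or the lid, keep your fingers off their foam linings, slam neither, and leave the fossils in their pockets and the things on the bench where they are.

Things in the scene. Friction and masses are not known exactly. Their poses are not given: they have to be found in the camera images.
- case: specimen carrying case, olive with aluminium edges, standing fast on the bench: 300 mm along its x, 220 mm along its y, rim 100 mm high, walls 10 mm; 129 mm high when shut. Origin: centre of its underside; z up. The flap is hinged along the -y long side (with the latches), the lid along the +y long side. Inside is a foam nest, top 60 mm high, with three pockets 20 mm deep
- flap (a joint): angle of the hold-down flap (rad): 0 lying flat over the nest, 1.57 upright, up to 1.9 leaning outward over the -y rim. A plywood board 272 mm along x, 188 mm from hinge to free edge, 6 mm thick, padded underneath (17 mm in all). A friction hinge (about 0.36 N m) holds it at any angle: it does not fall by itself. While it stands, it stops the lid
- lid (a joint): angle of the lid (rad): 0 shut on the rim, 1.57 upright, up to 1.95 leaning outward over the +y rim. A shell 300 mm along x, 222 mm from hinge to free edge and 28 mm thick, lined with foam; its outer face looks to +y when upright and up when shut. A friction hinge (about 0.85 N m) holds it at any angle: it does not fall by itself
- flap_hinge (a point): middle of the flap's hinge line, in the plane of the flap's outer face; 98 mm from the case's centre line towards -y and 98 mm high. The hinge line runs along the case's x
- flap_edge (a point): middle of the flap's free edge, on its outer face, 188 mm from the hinge line; it moves with the flap. The outer face is bare plywood with a yellow finger patch by this edge; it looks to -y when upright and up when flat, when it lies 2 mm below the rim, clear of the fossils
- lid_hinge (a point): middle of the lid's hinge line, in the plane of the lid's open underside; 112 mm from the case's centre line towards +y and 101 mm high. The hinge line runs along the case's x
- lid_edge (a point): middle of the lid's free edge, on its outer face: 222 mm from the hinge line along the lid and 28 mm from the plane of its underside towards its outside; it moves with the lid
- ammonite: loose fossil ammonite, a coiled shell 62 mm across and 21 mm high, lying in a pocket of the nest. Origin: centre of its underside
- vertebra: loose fossil vertebra, a brown spool 45 mm across and 28 mm high, in the middle pocket. Origin: centre of its underside
- claw: loose fossil claw, dark and curved, 100 mm long and 23 mm high, in a pocket of the nest. Origin: on its underside near mid-length
- glue: white glue bottle with a long pointed nozzle, 42 mm across and 158 mm high, standing close by the case's +x end. Origin: centre of its underside
- resin: amber jar with a black cap, 60 mm across and 85 mm high, standing on the flap side of the case. Origin: centre of its underside
- brush: brush 190 mm long lying on the flap side of the case
- hammer: hammer 270 mm long lying on the lid side of the case
- dish: white dish 90 mm across and 22 mm high, close by the case's +x end. Origin: centre of its underside

How it is judged:
By the outcome, as a careful person would: the job done as asked, in the order asked, and still so for the second after the job is handed in, with the robot touching nothing.
It also fails if it takes over 64 s, if anything falls off the work surface, if the arm or the gripper's body presses on something with over 40 N, if the wrist force passes 120 N, or if a joint passes its speed limit or range.

## Robot

A 6-joint arm with a two-finger parallel gripper is mounted at the origin on the work surface. World frame = base frame: x ahead of the robot, y to its left, z up, the work surface at z = 0. Lengths are in m, angles in rad, forces in N, time in s.
With the tool pointing down it reaches from about 0.275 to 0.725 m from the base axis. Payload 15.9 kg.
Tool frame: the origin (TCP) lies midway between the tips of the shut fingers; the grasp point (between the pads) lies 19 mm behind it; x points along the fingers, y is the direction in which the jaws open and shut, and the axes are right-handed (so a half turn about x gives the same grasp; the last joint's range is limited). The gripper opens to 85 mm and grips with 20 to 120 N. Pads are 22 mm wide; open, the fingers measure 114 mm over their backs; the gripper's body (76 mm by 85 mm) begins 54 mm behind the grasp point. The pads swing forward as they close: fully open they stand 13 mm farther back than shut.
Start: joints at [-1.33, 0.213, -0.034, 1.323, 0, 1.571], TCP at [0.119, -0.486, 0.231] pointing down, gripper open.
Joint ranges: [-2.98, 2.98], [-0.74, 1.72], [-1.14, 1.35], [-2.1, 2.04], [-1.57, 1.44], [-3.14, 3.14]. Speed limits (rad/s): [1.89, 1.89, 2.39, 2.57, 3.14, 3.14].

## Interface

Orientations are given as a rotation vector (axis times angle).
In Python, from cell import bot gives the robot as it stands.
- The arm moves only by the tool arm_command, never from a script. Its argument "deltas" is a list of rows, each an object with "delta_pos": the shift along the tool's x, y, z in mm, a list of three; "turn": the turn, a rotation vector about the tool's x, y, z in degrees, a list of three; "gripper": the finger opening in mm, from 0 to 85.4. In form: [{"delta_pos": [tx, ty, tz], "turn": [ax, ay, az], "gripper": gripper}, ...]. A call has 1 to 20 rows; each row shifts and turns the commanded pose from where the row before left it, along the tool's axes as they then stand; what a row does not reach is not made up. A row lasts 1/8 s, in which the tool goes at most 62.5 mm and 10.7 degrees, less where a joint would pass 70% of its speed; a pose out of reach is approached as far as the arm can. A call is refused whole if a number of a shift passes 62.5 or a number of a turn 10.7, either way. A call with a gripper value outside its range is refused whole. The fingers move at their own pace and stop on an object; the grip force is fixed at half the most. Time passes only in rows, so rows that do not move let the fingers close. It gives the time, the measured TCP pose, the force and the opening at its end, in the units of the state.
- bot.sense(): the state, without advancing time (a new reading comes with each control period).
- bot.snapshot(name): name is "scene" or "top" or "wrist"; returns the picture (400x640x3 uint8, red, green, blue); there is no depth.
- bot.calibration(name): a dict with "intrinsics" (3x3 intrinsics, pixels), "rvec" (rotation vector, rad) and "tvec" (3), from world to camera coordinates, as OpenCV has them. Camera axes: x right, y down, z forward; pixel columns grow to the right and rows downward; lengths in m; the calibration is good to about 2 mm. A picture is of the moment at which its call begins: read the wrist's pose just before it. calibration takes no time and is no camera call; for the wrist camera it gives the pose at the moment of the call.
- bot.finish_job(): hands the job in, once; it reports no verdict.
The state is a dict: "time_s": time; "joints": joint angles; "joint_velocities": joint speeds; "tau": joint torques, N m; "tool_pos": TCP position; "tcp_rot": TCP orientation; "contact_force": force on the tool from outside, world axes, zero at the start; "torque": the same for the moment, N m; "width": opening from 0.0 (shut) to 1.0 (fully open).
Only numpy, scipy, OpenCV 4.12 (cv2) and the standard library are available. Lean on these libraries where they do the work, as an engineer would, in place of code of your own. Each camera call takes 0.05 s, during which the arm holds its last target.

## Working session

There is one attempt and no reset: what is moved stays moved. The work goes in short steps, Python scripts to look and compute and a tool call to move; the robot and the scene stay as the last step left them, time stands still between calls to the robot, and variables do not carry over. Pictures are saved under pics/ and viewed, and the job is handed in when it is done.

Besides the shell and the picture viewer there is one more tool, called after "Emit:" by a JSON object that holds its "name" and its "arguments", one argument or row to a line. arm_command: Moves the arm, as the interface text tells. Its arguments: {"type":"object","properties":{"deltas":{"type":"array"}},"required":["deltas"]}

```bash
ls; mkdir -p pics; python3 - <<'E'
from cell import bot
import cv2,numpy as np
for n in ["scene","top","wrist"]:
    im=bot.snapshot(n); cv2.imwrite(f"pics/{n}0.png",im[:,:,::-1])
    c=bot.calibration(n); print(n,np.round(c["intrinsics"],1).tolist(),c["rvec"],c["tvec"])
print(bot.sense())
E
```

```text
pics
scene [[372.8, 0.0, 313.0], [0.0, 372.8, 198.3], [0.0, 0.0, 1.0]] [ 2.07984151  1.47300928 -0.49274507] [-0.23132752 -0.35940717  1.26197477]
top [[507.1, 0.0, 323.2], [0.0, 507.1, 193.3], [0.0, 0.0, 1.0]] [ 2.11920026 -2.15832752  0.17252406] [0.06847546 0.58515132 1.5124976 ]
wrist [[351.3, 0.0, 318.3], [0.0, 351.3, 197.9], [0.0, 0.0, 1.0]] [-2.2553273   1.76905973  0.29865677] [-0.50032676 -0.04165524  0.38262283]
{'time_s': 0.15, 'joints': array([-1.32999812e+00,  2.13225033e-01, -3.48734909e-02,  1.32349201e+00,
        1.52908980e-06,  1.57077953e+00]), 'joint_velocities': array([ 0.0002951 ,  0.00169251,  0.00376637,  0.00010739, -0.0008387 ,
       -0.00023005]), 'tau': array([ 8.22678448e-04, -6.86404610e+01,  4.87249017e+01,  1.30746741e-02,
        1.24822186e-04, -1.30868841e-05]), 'tool_pos': array([ 0.11918081, -0.48533521,  0.23095534]), 'tcp_rot': array([ 2.09377713,  0.25417558, -2.09397511]), 'contact_force': array([-0.2736392 , -0.40321207, -0.73701434]), 'torque': array([-0.00236331,  0.02048186,  0.00132514]), 'width': 0.9963380963349616}
```

View pics/scene0.png

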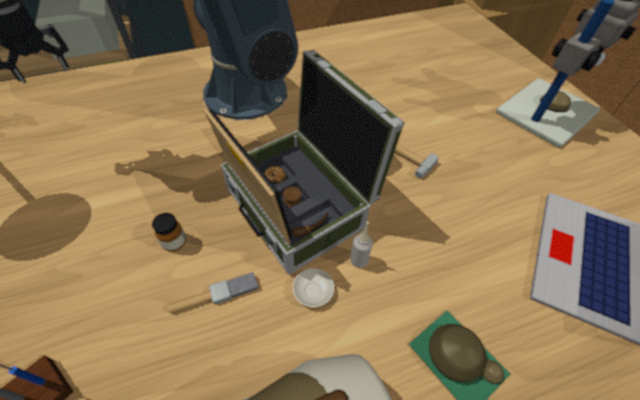

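View pics/top0.png

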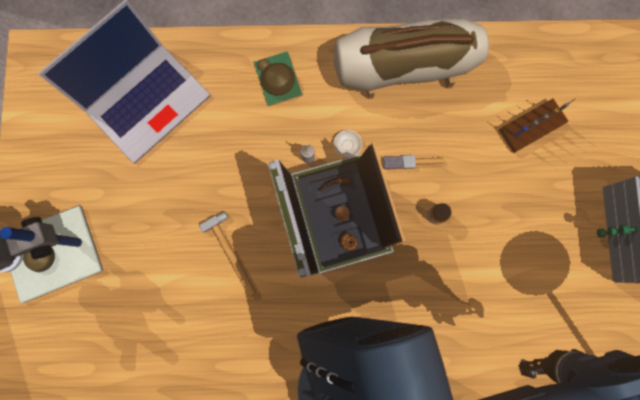

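View pics/wrist0.png

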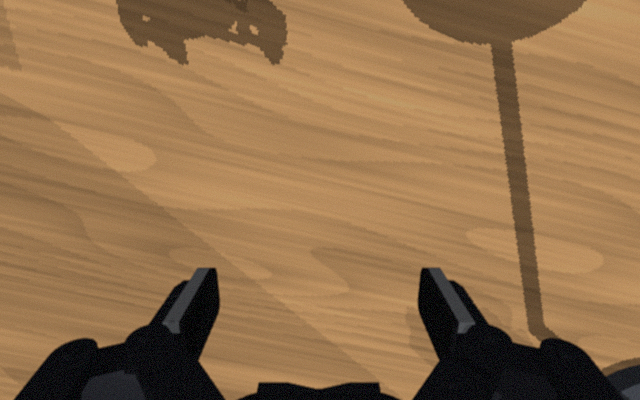

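```bash
python3 - <<'E'
import cv2
a=cv2.imread("pics/top0.png")[120:300,250:460]; cv2.imwrite("pics/top0z.png",cv2.resize(a,None,fx=3.3,fy=3.3,interpolation=cv2.INTER_CUBIC))
a=cv2.imread("pics/scene0.png")[45:315,150:450]; cv2.imwrite("pics/scene0z.png",cv2.resize(a,None,fx=2.2,fy=2.2,interpolation=cv2.INTER_CUBIC))
E
```

```text
(no output)
```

View pics/top0z.png

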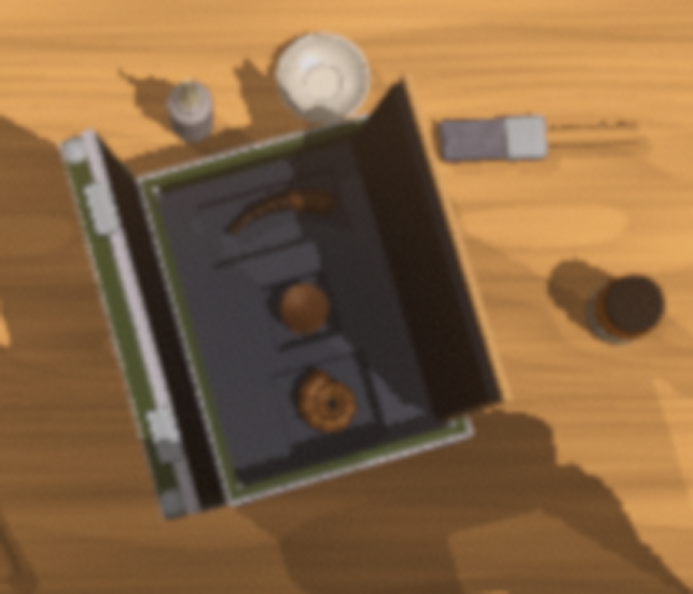

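View pics/scene0z.png

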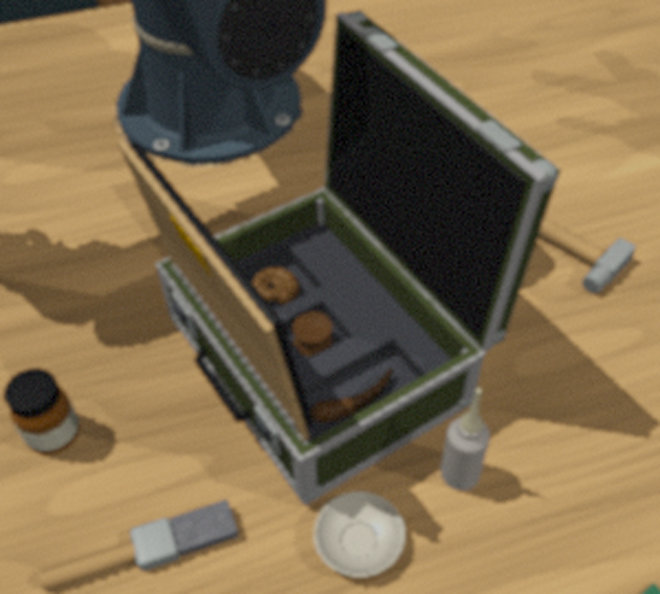

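```bash
cat > h.py <<'E'
import numpy as np, cv2
from cell import bot
def proj(n,P):
    c=bot.calibration(n); return cv2.projectPoints(np.float64(P).reshape(-1,3),np.array(c["rvec"]),np.array(c["tvec"]),np.array(c["intrinsics"]),None)[0][:,0]
def ray(n,uv):
    c=bot.calibration(n);R=cv2.Rodrigues(np.array(c["rvec"]))[0];t=np.array(c["tvec"])
    d=R.T@np.linalg.inv(c["intrinsics"])@np.array([uv[0],uv[1],1.]);o=-R.T@t
    return o,d
def onz(n,uv,z):
    o,d=ray(n,uv); return o+d*(z-o[2])/d[2]
def tri(a,ua,b,ub):
    A=[];B=[]
    for n,u in((a,ua),(b,ub)):
        o,d=ray(n,u);d=d/np.linalg.norm(d);M=np.eye(3)-np.outer(d,d);A.append(M);B.append(M@o)
    x=np.linalg.lstsq(np.vstack(A),np.hstack(B),rcond=None)[0]; return x
tz=lambda u,v:(u/3.3+250,v/3.3+120)
sz=lambda u,v:(u/2.2+150,v/2.2+45)
E
python3 - <<'E'
from h import *
from scipy.optimize import least_squares
np.set_printoptions(precision=4,suppress=True)
for k in [tz(140,178),tz(230,503),tz(470,432)]: print('top',onz('top',k,.1))
for k in [sz(325,192),sz(482,350),sz(305,460),sz(160,265)]: print('sc',onz('scene',k,.1))
obs=[]
def flap(sx,th): return (sx*.136,-.098+.188*np.cos(th),.098+.188*np.sin(th))
def lid(sx,ph): return (sx*.15,.112-.222*np.cos(ph)+.028*np.sin(ph),.101+.222*np.sin(ph)+.028*np.cos(ph))
rim=[('top',tz(140,178),1,1),('top',tz(230,503),-1,1),('top',tz(470,432),-1,-1),('scene',sz(325,192),-1,1),('scene',sz(482,350),1,1),('scene',sz(305,460),1,-1),('scene',sz(160,265),-1,-1)]
fl=[('top',tz(405,78),1),('top',tz(503,402),-1),('scene',sz(120,135),-1),('scene',sz(275,322),1)]
def W(p,P):
    x,y,a=p; c,s=np.cos(a),np.sin(a); return np.array([x+c*P[0]-s*P[1],y+s*P[0]+c*P[1],P[2]])
def res(p):
    r=[]
    for n,u,sx,sy in rim: r.append(proj(n,W(p[:3],(sx*.15,sy*.11,.1)))[0]-u)
    for n,u,sx in fl: r.append(proj(n,W(p[:3],flap(sx,p[3])))[0]-u)
    return np.array(r).ravel()
s=least_squares(res,[.5,0,.2,1.57],loss='soft_l1'); print(s.x); print(res(s.x).reshape(-1,2))
print('flap corner tri',tri('top',tz(405,78),'scene',sz(275,322)),tri('top',tz(503,402),'scene',sz(120,135)))
print('lid corners: top (85,132)/(165,515), scene', tri('top',tz(65,145),'scene',sz(553,170)),tri('top',tz(165,517),'scene',sz(340,15)))
for ph in (1.4,1.57,1.7,1.8,1.9):
  print(ph,[ (proj('top',W(s.x[:3],lid(k,ph)))[0]-(250,120))*3.3 for k in(1,-1)],[ (proj('scene',W(s.x[:3],lid(k,ph)))[0]-(150,45))*2.2 for k in(1,-1)])
E
```

```text
top [0.6378 0.1488 0.1   ]
top [0.3457 0.0723 0.1   ]
top [ 0.4038 -0.1408  0.1   ]
sc [0.3544 0.0746 0.1   ]
sc [0.6359 0.1532 0.1   ]
sc [ 0.6993 -0.0584  0.1   ]
sc [ 0.4091 -0.1375  0.1   ]
[0.5202 0.0065 0.2643 1.6685]
[[-1.02    0.5329]
 [-0.4084 -0.3357]
 [-0.6469 -0.1095]
 [-1.3091 -1.7395]
 [-0.4961  0.2837]
 [-1.8049 -1.9099]
 [-0.9378 -1.2536]
 [-1.7291 -1.3127]
 [-0.2746 -0.3854]
 [ 1.227   1.2019]
 [-0.4893  1.6175]]
flap corner tri [ 0.6787 -0.0717  0.2861] [ 0.4181 -0.1424  0.2875]
lid corners: top (85,132)/(165,515), scene [0.6215 0.1944 0.3172] [0.3326 0.1116 0.3135]
1.4 [array([128.7568, 120.0677]), array([236.8121, 497.1641])] [array([509.0147, 189.2363]), array([310.2264,  20.6861])]
1.57 [array([ 81.5589, 133.8836]), array([187.897, 511.545])] [array([543.112 , 173.3927]), array([341.7229,  10.6882])]
1.7 [array([ 46.7064, 145.4892]), array([151.416 , 522.3234])] [array([566.7047, 165.9255]), array([364.6023,   7.3349])]
1.8 [array([ 21.2398, 154.8222]), array([124.5481, 530.2935])] [array([583.0166, 162.9104]), array([381.1112,   7.2285])]
1.9 [array([ -2.6591, 164.3516]), array([ 99.1477, 537.8568])] [array([597.5411, 162.1852]), array([396.4493,   9.1731])]
```

```bash
cat >> h.py <<'E'
from scipy.spatial.transform import Rotation as Ro
CX,CY,CA=.5202,.0065,.2643
Rc=Ro.from_euler('z',CA)
def toC(P): return Rc.inv().apply(np.array(P)-[CX,CY,0])
def toW(P): return Rc.apply(P)+[CX,CY,0]
np.set_printoptions(precision=4,suppress=True)
def state():
    s=bot.sense(); R=Ro.from_rotvec(s['tcp_rot']); return s,R
def show():
    s,R=state()
    print('t',round(s['time_s'],2),'world',s['tool_pos'],'case mm',toC(s['tool_pos'])*1000,'F case',Rc.inv().apply(s['contact_force']),'w',s['width'])
    print('axes in case (cols x,y,z tool)\n',(Rc.inv()*R).as_matrix()); print('j',s['joints'])
def plan(P,Rt=None,case=True):
    "delta in current tool axes to case point P (mm); turn to Rt (case-frame Rotation)"
    s,R=state(); d=toW(np.array(P)/1000.)-s['tool_pos']
    print('dpos tool mm',R.inv().apply(d)*1000)
    if Rt is not None: print('turn deg',np.degrees((R.inv()*(Rc*Rt)).as_rotvec()))
def tool(tilt,jaw):
    "tool x down tilted toward +y(case) by tilt deg; jaw axis dir = sign* case x"
    t=np.radians(tilt); x=np.array([0,np.sin(t),-np.cos(t)]); y=np.array([jaw,0,0.]); z=np.cross(x,y)
    return Ro.from_matrix(np.c_[x,y,z])
E
python3 - <<'E'
from h import *
show()
for j in(1,-1): 
  for t in (0,25): print(j,t); plan([0,-190,300],tool(t,j))
E
```

```text
t 0.15 world [ 0.1192 -0.4853  0.231 ] case mm [-515.5779 -369.9968  230.9553] F case [-0.3695 -0.3177 -0.737 ] w 0.9963380963349616
axes in case (cols x,y,z tool)
 [[ 0.     -0.0235 -0.9997]
 [ 0.0008 -0.9997  0.0235]
 [-1.     -0.0008 -0.    ]]
j [-1.33    0.2132 -0.0349  1.3235  0.      1.5708]
1 0
dpos tool mm [ -68.8913 -192.1092 -511.209 ]
turn deg [-91.3456  -0.0363   0.0354]
1 25
dpos tool mm [ -68.8913 -192.1092 -511.209 ]
turn deg [-89.7638  19.4008 -19.8637]
-1 0
dpos tool mm [ -68.8913 -192.1092 -511.209 ]
turn deg [88.6544  0.0351  0.0361]
-1 25
dpos tool mm [ -68.8913 -192.1092 -511.209 ]
turn deg [ 87.1279 -19.7385 -19.2786]
```

Emit:
{"name": "arm_command", "arguments": {
  "deltas": [
    {"delta_pos":[-15,0,0],"turn":[-10.2,0,0],"gripper":0},
    {"delta_pos":[-15,0,0],"turn":[-10.2,0,0],"gripper":0},
    {"delta_pos":[-15,0,0],"turn":[-10.2,0,0],"gripper":0},
    {"delta_pos":[-15,0,0],"turn":[-10.2,0,0],"gripper":0},
    {"delta_pos":[-15,0,0],"turn":[-10.2,0,0],"gripper":0},
    {"delta_pos":[-15,0,0],"turn":[-10.2,0,0],"gripper":0},
    {"delta_pos":[-15,0,0],"turn":[-10.2,0,0],"gripper":0},
    {"delta_pos":[-15,0,0],"turn":[-10.2,0,0],"gripper":0},
    {"delta_pos":[0,0,0],"turn":[-9.7,0,0],"gripper":0}
  ]
}}

```text
time_s: 1.27
tool_pos: [0.1193, -0.4859, 0.3521]
tcp_rot: [1.008, 1.324, -1.009]
contact_force: [0.2, 0.1, -0.6]
width: 0.0
```

```bash
python3 - <<'E'
from h import *
show(); plan([0,-230,330],tool(0,1))
E
```

```text
t 1.27 world [ 0.1193 -0.4859  0.3521] case mm [-515.5992 -370.5483  352.0784] F case [ 0.1982  0.079  -0.6198] w 5.0879557349414164e-05
axes in case (cols x,y,z tool)
 [[-0.      1.      0.0049]
 [-0.0011  0.0049 -1.    ]
 [-1.     -0.      0.0011]]
j [-1.33    0.232   0.295   1.6327  0.     -0.0284]
dpos tool mm [  21.9105  516.2817 -138.0468]
turn deg [0.2805 0.0634 0.0015]
```

Emit:
{"name": "arm_command", "arguments": {
  "deltas": [
    {"delta_pos":[2,45,-13],"turn":[0,0,0],"gripper":0},
    {"delta_pos":[2,50,-13],"turn":[0,0,0],"gripper":0},
    {"delta_pos":[2,50,-13],"turn":[0,0,0],"gripper":0},
    {"delta_pos":[2,50,-13],"turn":[0,0,0],"gripper":0},
    {"delta_pos":[2,50,-13],"turn":[0,0,0],"gripper":0},
    {"delta_pos":[2,50,-13],"turn":[0,0,0],"gripper":0},
    {"delta_pos":[2,50,-13],"turn":[0,0,0],"gripper":0},
    {"delta_pos":[2,50,-13],"turn":[0,0,0],"gripper":0},
    {"delta_pos":[2,50,-13],"turn":[0,0,0],"gripper":0},
    {"delta_pos":[2,45,-13],"turn":[0,0,0],"gripper":0},
    {"delta_pos":[2,25,-8],"turn":[0,0,0],"gripper":0},
    {"delta_pos":[0,0,0],"turn":[0,0,0],"gripper":0}
  ]
}}

```text
time_s: 2.78
tool_pos: [0.5816, -0.217, 0.3279]
tcp_rot: [1.011, 1.325, -1.012]
contact_force: [0.5, -1.5, -0.2]
width: 0.003
```

```bash
python3 - <<'E'
from h import *
show(); plan([0,-190,255],tool(20,1))
for n in ("scene","top"): cv2.imwrite(f"pics/{n}1.png",bot.snapshot(n)[:,:,::-1])
E
```

```text
t 2.77 world [ 0.5816 -0.217   0.3279] case mm [   0.9133 -231.771   327.9464] F case [ 0.0652 -1.5403 -0.2192] w 0.0029937355873738062
axes in case (cols x,y,z tool)
 [[-0.0014  1.      0.0013]
 [ 0.0012  0.0013 -1.    ]
 [-1.     -0.0014 -0.0012]]
j [-0.3571  0.5184  0.6508  1.705   0.0001  0.9481]
dpos tool mm [ 72.9966  -0.7585 -41.6864]
turn deg [ 0.0593 19.9327  0.0913]
```

View pics/scene1.png

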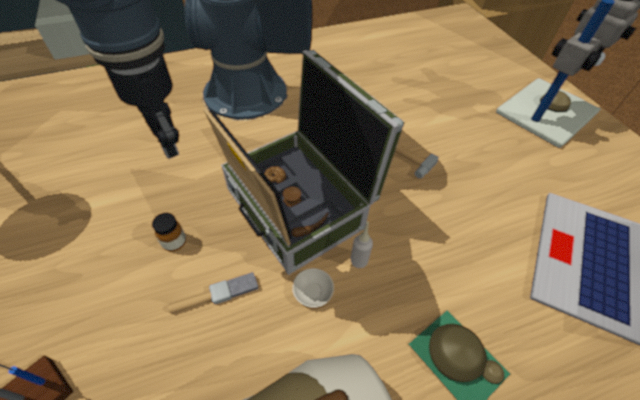

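View pics/top1.png

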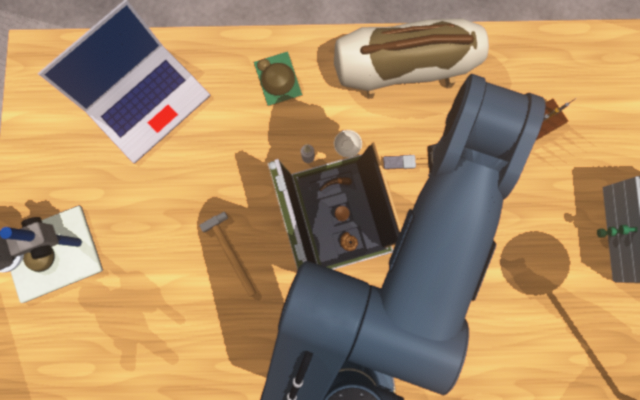

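Emit:
{"name": "arm_command", "arguments": {
  "deltas": [
    {"delta_pos":[0,0,0],"turn":[0,10,0],"gripper":0},
    {"delta_pos":[0,0,0],"turn":[0,10,0],"gripper":0},
    {"delta_pos":[27,0,-12],"turn":[0,0,0],"gripper":0},
    {"delta_pos":[27,0,-12],"turn":[0,0,0],"gripper":0},
    {"delta_pos":[27,0,-12],"turn":[0,0,0],"gripper":0},
    {"delta_pos":[27,0,-12],"turn":[0,0,0],"gripper":0},
    {"delta_pos":[0,0,0],"turn":[0,0,0],"gripper":0}
  ]
}}

```text
time_s: 3.75
tool_pos: [0.5534, -0.1385, 0.2338]
tcp_rot: [1.211, 1.57, -0.874]
contact_force: [-0.5, -0.3, 0.0]
width: -0.001
```

```bash
python3 - <<'E'
from h import *
show()
for n in ("scene","wrist"): cv2.imwrite(f"pics/{n}2.png",bot.snapshot(n)[:,:,::-1])
R=tool(20,1); t=np.radians(20);prev=None
for th in np.arange(1.67,-.03,-.1):
    th=max(th,0)
    P=np.array([0,-98+145*np.cos(th),98+145*np.sin(th)])+11*abs(np.sin(th-t))*np.array([0,-np.sin(th),np.cos(th)])
    print(round(th,2),P, None if prev is None else R.inv().apply(P-prev)); prev=P
E
```

```text
t 3.75 world [ 0.5534 -0.1385  0.2338] case mm [  -5.8324 -148.594   233.7828] F case [-0.5246 -0.2027  0.0061] w -0.0005775512221177683
axes in case (cols x,y,z tool)
 [[ 0.0069  1.     -0.0007]
 [ 0.3074 -0.0027 -0.9516]
 [-0.9516  0.0063 -0.3074]]
j [-0.3835  0.5388  0.3985  1.6175  0.2519  0.901 ]
1.67 [   0.     -122.967   241.2315] None
1.57 [   0.     -108.2181  243.0082] [  3.3748   0.     -14.467 ]
1.47 [  0.     -93.2646 243.2608] [  4.8771   0.     -14.1382]
1.37 [  0.     -78.2699 241.9572] [  6.3534   0.     -13.6445]
1.27 [  0.     -63.4039 239.0844] [  7.784    0.     -12.9869]
1.17 [  0.     -48.8397 234.6494] [  9.1488   0.     -12.169 ]
1.07 [  0.     -34.7513 228.6802] [ 10.4277   0.     -11.1972]
0.97 [  0.     -21.3106 221.2262] [ 11.6015   0.     -10.0807]
0.87 [  0.      -8.6845 212.3579] [12.6519  0.     -8.8315]
0.77 [  0.       2.9681 202.1664] [13.5622  0.     -7.4642]
0.67 [  0.      13.4993 190.7628] [14.3178  0.     -5.9959]
0.57 [  0.      22.7748 178.2761] [14.9061  0.     -4.4454]
0.47 [  0.      30.6764 164.8517] [15.3173  0.     -2.8336]
0.37 [  0.      37.1042 150.6489] [15.5446  0.     -1.1825]
0.27 [  0.      41.515  137.5134] [13.8519  0.      0.3478]
0.17 [  0.      44.5783 124.4624] [13.3116  0.      1.5852]
0.07 [  0.      46.433  111.1643] [13.1304  0.      2.8054]
```

View pics/scene2.png

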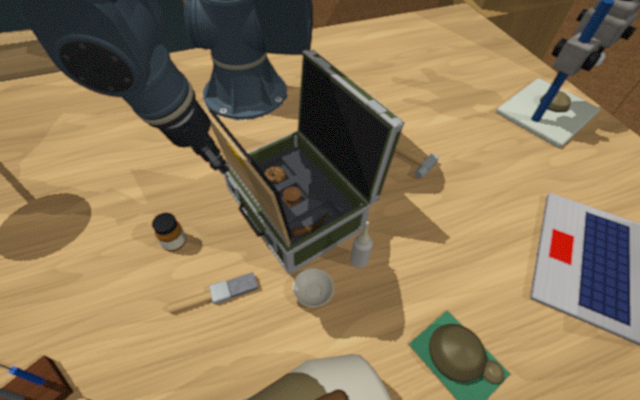

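View pics/wrist2.png

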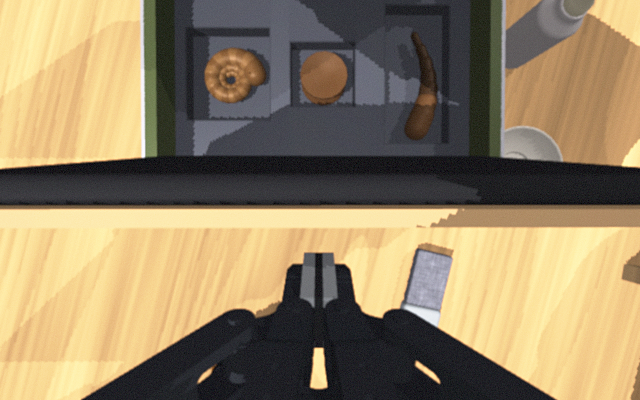

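```bash
python3 - <<'E'
from h import *
s,R=state(); o,d=ray('wrist',(320,200)); print('cam in tool mm',R.inv().apply(o-s['tool_pos'])*1000, R.inv().apply(d))
# flap outer edge seen: edge line between plywood top & board front ~ row 206-228
for uv in ((320,206),(320,228)):
    o,d=ray('wrist',uv)
    oc=toC(o)*1000; dc=Rc.inv().apply(d); print([ (oc+dc*((z-oc[2])/dc[2])) for z in (286,)])
E
```

```text
cam in tool mm [-143.7878    0.8447  -83.3354] [0.9436 0.0053 0.3312]
[array([  -3.6956, -119.7373,  286.    ])]
[array([  -3.7231, -126.7443,  286.    ])]
```

Emit:
{"name": "arm_command", "arguments": {
  "deltas": [
    {"delta_pos":[1,0,-5],"turn":[0,2,0],"gripper":0},
    {"delta_pos":[1,0,-5],"turn":[0,2,0],"gripper":0},
    {"delta_pos":[1,0,-4],"turn":[0,2,0],"gripper":0},
    {"delta_pos":[1,0,-4],"turn":[0,2,0],"gripper":0},
    {"delta_pos":[1,0,-4],"turn":[0,2,0],"gripper":0},
    {"delta_pos":[1,0,-4],"turn":[0,0,0],"gripper":0}
  ]
}}

```text
time_s: 4.6
tool_pos: [0.5482, -0.1139, 0.2379]
tcp_rot: [1.317, 1.707, -0.785]
contact_force: [-0.2, -1.6, -1.9]
width: 0.001
```

```bash
python3 - <<'E'
from h import *
show()
E
```

```text
t 4.6 world [ 0.5482 -0.1139  0.2379] case mm [  -4.4174 -123.5835  237.9121] F case [-0.6534 -1.5168 -1.8651] w 0.0009057271158688768
axes in case (cols x,y,z tool)
 [[ 0.0077  1.      0.0001]
 [ 0.4679 -0.0035 -0.8838]
 [-0.8838  0.0069 -0.4679]]
j [-0.4144  0.6225  0.4838  1.7469  0.3779  0.8331]
```

```bash
cat >> h.py <<'E'
def flaptab(r,tdeg,ths,start=None,off=11):
    t=np.radians(tdeg);R=tool(tdeg,1);prev=start
    for th in ths:
        P=np.array([0,-98+r*np.cos(th),98+r*np.sin(th)])+off*abs(np.sin(th-t))*np.array([0,-np.sin(th),np.cos(th)])
        print(round(th,2),P[1:], None if prev is None else R.inv().apply(P-prev)[[0,2]]); prev=P
E
python3 - <<'E'
from h import *
flaptab(138,28,np.arange(1.65,.0,-.1),np.array([0,-123.6,237.9]))
E
```

```text
1.65 [-118.9776  234.769 ] [ 4.9346 -2.6114]
1.55 [-104.7312  236.1699] [  5.4514 -13.2365]
1.45 [-90.3242 236.0812] [  6.8419 -12.679 ]
1.35 [-75.9201 234.4776] [  8.1783 -11.9652]
1.25 [-61.6869 231.3527] [  9.4412 -11.1001]
1.15 [-47.795 226.721] [ 10.6114 -10.0914]
1.05 [-34.4142 220.6178] [11.6708 -8.9493]
0.95 [-21.7105 213.0994] [12.6023 -7.687 ]
0.85 [ -9.8437 204.243 ] [13.3909 -6.3199]
0.75 [  1.036  194.1455] [14.0233 -4.8656]
0.65 [ 10.7904 182.9222] [14.489  -3.3436]
0.55 [ 19.2961 170.7054] [14.78   -1.7747]
0.45 [ 26.0766 158.4084] [14.0409 -0.2137]
0.35 [ 31.112  146.7484] [12.6591  1.0281]
0.25 [ 35.0665 134.6616] [12.5285  2.1828]
0.15 [ 37.9042 122.2362] [12.3033  3.3278]
0.05 [ 39.594  109.5636] [11.9826  4.4575]
```

Emit:
{"name": "arm_command", "arguments": {
  "deltas": [
    {"delta_pos":[2,0,-4],"turn":[0,0,0],"gripper":0},
    {"delta_pos":[2.5,0,-6],"turn":[0,0,0],"gripper":0},
    {"delta_pos":[3,0,-6.5],"turn":[0,0,0],"gripper":0},
    {"delta_pos":[3.5,0,-6.5],"turn":[0,0,0],"gripper":0},
    {"delta_pos":[3.5,0,-6.5],"turn":[0,0,0],"gripper":0},
    {"delta_pos":[4,0,-6],"turn":[0,0,0],"gripper":0},
    {"delta_pos":[4,0,-6],"turn":[0,0,0],"gripper":0}
  ]
}}

```text
time_s: 5.48
tool_pos: [0.5359, -0.0675, 0.2381]
tcp_rot: [1.316, 1.706, -0.784]
contact_force: [0.4, -1.6, -1.3]
width: 0.004
```

```bash
python3 - <<'E'
from h import *
show()
for n in ("scene","wrist"): cv2.imwrite(f"pics/{n}3.png",bot.snapshot(n)[:,:,::-1])
E
```

```text
t 5.47 world [ 0.5359 -0.0675  0.2381] case mm [ -4.1662 -75.5212 238.0562] F case [ 0.0049 -1.648  -1.26  ] w 0.0035746877298107184
axes in case (cols x,y,z tool)
 [[ 0.0083  1.      0.0013]
 [ 0.4669 -0.0027 -0.8843]
 [-0.8843  0.0079 -0.4669]]
j [-0.3526  0.5422  0.353   1.6711  0.3959  0.8963]
```

View pics/scene3.png

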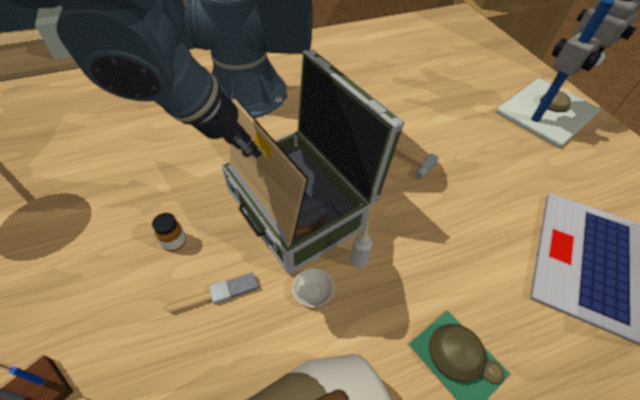

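View pics/wrist3.png

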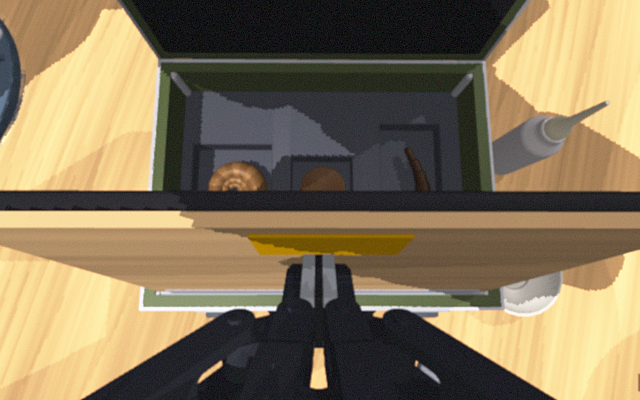

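Emit:
{"name": "arm_command", "arguments": {
  "deltas": [
    {"delta_pos":[5,0,-5],"turn":[0,0,0],"gripper":0},
    {"delta_pos":[5,0,-5],"turn":[0,0,0],"gripper":0},
    {"delta_pos":[5.5,0,-5],"turn":[0,0,0],"gripper":0},
    {"delta_pos":[5.5,0,-5],"turn":[0,0,0],"gripper":0},
    {"delta_pos":[6,0,-4.5],"turn":[0,0,0],"gripper":0},
    {"delta_pos":[6,0,-4.5],"turn":[0,0,0],"gripper":0},
    {"delta_pos":[6.5,0,-4],"turn":[0,0,0],"gripper":0},
    {"delta_pos":[6.5,0,-4],"turn":[0,0,0],"gripper":0},
    {"delta_pos":[6.5,0,-3],"turn":[0,0,0],"gripper":0},
    {"delta_pos":[6.5,0,-3],"turn":[0,0,0],"gripper":0},
    {"delta_pos":[7,0,-2.5],"turn":[0,0,0],"gripper":0},
    {"delta_pos":[7,0,-2.5],"turn":[0,0,0],"gripper":0},
    {"delta_pos":[7,0,-1.5],"turn":[0,0,0],"gripper":0}
  ]
}}

```text
time_s: 7.2
tool_pos: [0.5153, 0.0109, 0.1902]
tcp_rot: [1.316, 1.706, -0.784]
contact_force: [-1.4, 0.2, 2.0]
width: -0.003
```

```bash
python3 - <<'E'
from h import *
show()
for n in ("scene","wrist"): cv2.imwrite(f"pics/{n}4.png",bot.snapshot(n)[:,:,::-1])
E
```

```text
t 7.2 world [0.5153 0.0109 0.1902] case mm [ -3.5405   5.5599 190.1978] F case [-1.2558  0.571   1.9869] w -0.0025380442638869185
axes in case (cols x,y,z tool)
 [[ 0.0083  1.      0.0013]
 [ 0.4672 -0.0027 -0.8842]
 [-0.8841  0.008  -0.4672]]
j [-0.2351  0.4448  0.0825  1.4486  0.4269  1.0198]
```

View pics/scene4.png

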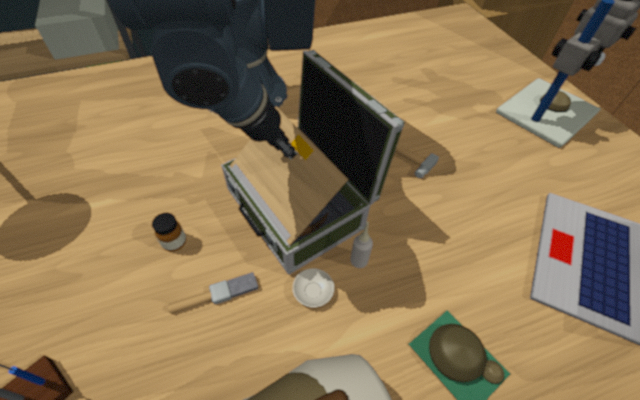

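View pics/wrist4.png

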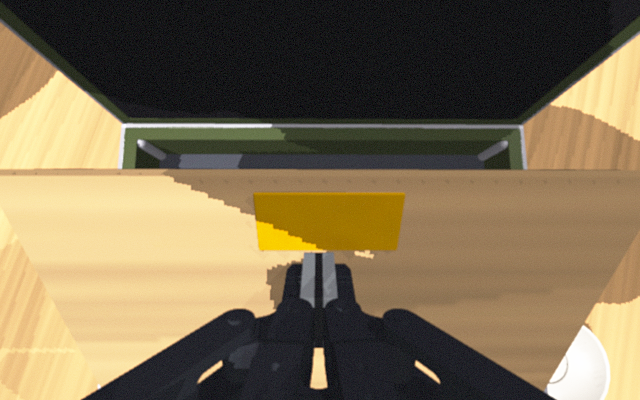

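Emit:
{"name": "arm_command", "arguments": {
  "deltas": [
    {"delta_pos":[7,0,-1.5],"turn":[0,0,0],"gripper":0},
    {"delta_pos":[7,0,-1],"turn":[0,0,0],"gripper":0},
    {"delta_pos":[7,0,-1],"turn":[0,0,0],"gripper":0},
    {"delta_pos":[7,0,0],"turn":[0,0,0],"gripper":0},
    {"delta_pos":[7,0,0],"turn":[0,0,0],"gripper":0},
    {"delta_pos":[6.5,0,0.5],"turn":[0,0,0],"gripper":0},
    {"delta_pos":[6.5,0,0.5],"turn":[0,0,0],"gripper":0},
    {"delta_pos":[6,0,1],"turn":[0,0,0],"gripper":0},
    {"delta_pos":[6,0,1],"turn":[0,0,0],"gripper":0},
    {"delta_pos":[5,0,1.5],"turn":[0,0,0],"gripper":0}
  ]
}}

```text
time_s: 8.55
tool_pos: [0.5082, 0.0392, 0.1322]
tcp_rot: [1.316, 1.706, -0.784]
contact_force: [-0.4, 0.4, 2.5]
width: -0.003
```

```bash
python3 - <<'E'
from h import *
show()
E
```

```text
t 8.55 world [0.5082 0.0392 0.1322] case mm [ -3.0298  34.7041 132.1529] F case [-0.2566  0.4452  2.5457] w -0.0033790996154708865
axes in case (cols x,y,z tool)
 [[ 0.0082  1.      0.0013]
 [ 0.467  -0.0027 -0.8842]
 [-0.8842  0.0079 -0.467 ]]
j [-0.1884  0.445  -0.0666  1.2783  0.4374  1.07  ]
```

Emit:
{"name": "arm_command", "arguments": {
  "deltas": [
    {"delta_pos":[4,0,1.3],"turn":[0,0,0],"gripper":0},
    {"delta_pos":[4,0,1.3],"turn":[0,0,0],"gripper":0},
    {"delta_pos":[3.5,0,1.3],"turn":[0,0,0],"gripper":0},
    {"delta_pos":[3,0,1.3],"turn":[0,0,0],"gripper":0},
    {"delta_pos":[3,0,1.2],"turn":[0,0,0],"gripper":0},
    {"delta_pos":[2,0,1],"turn":[0,0,0],"gripper":0}
  ]
}}

```text
time_s: 9.3
tool_pos: [0.5077, 0.0416, 0.1117]
tcp_rot: [1.316, 1.706, -0.784]
contact_force: [-0.8, 0.5, 1.0]
width: 0.001
```

```bash
python3 - <<'E'
from h import *
show()
for n in ("scene","wrist"): cv2.imwrite(f"pics/{n}5.png",bot.snapshot(n)[:,:,::-1])
E
```

```text
t 9.3 world [0.5077 0.0416 0.1117] case mm [ -2.8557  37.1785 111.6551] F case [-0.6051  0.7216  0.9848] w 0.000700112840141063
axes in case (cols x,y,z tool)
 [[ 0.0083  1.      0.0012]
 [ 0.467  -0.0028 -0.8842]
 [-0.8842  0.0079 -0.4671]]
j [-0.1842  0.4579 -0.1013  1.2287  0.4383  1.0745]
```

View pics/scene5.png

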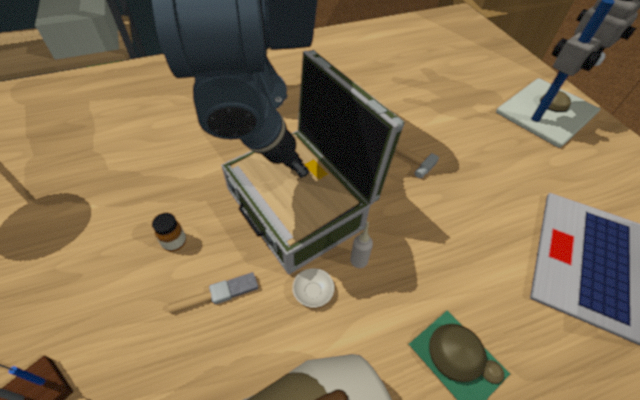

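View pics/wrist5.png

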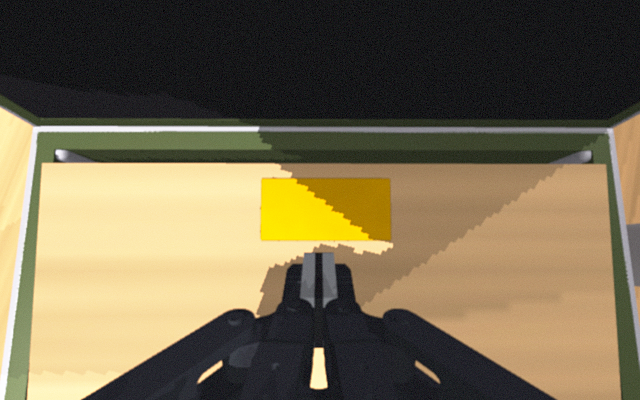

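Nearly flat (θ ≈ 0.07). Continue down slowly until the force rises.

Emit:
{"name": "arm_command", "arguments": {
  "deltas": [
    {"delta_pos":[2,0,1],"turn":[0,0,0],"gripper":0},
    {"delta_pos":[1.5,0,0.8],"turn":[0,0,0],"gripper":0},
    {"delta_pos":[1.5,0,0.8],"turn":[0,0,0],"gripper":0},
    {"delta_pos":[1.5,0,0.8],"turn":[0,0,0],"gripper":0}
  ]
}}

```text
time_s: 9.9
tool_pos: [0.5078, 0.0417, 0.1044]
tcp_rot: [1.316, 1.706, -0.784]
contact_force: [0.1, 1.1, 1.0]
width: -0.001
```

```bash
python3 - <<'E'
from h import *
show()
E
```

```text
t 9.9 world [0.5078 0.0417 0.1044] case mm [ -2.7613  37.1694 104.3934] F case [0.3635 1.0779 1.0246] w -0.001192687174025733
axes in case (cols x,y,z tool)
 [[ 0.0083  1.      0.0013]
 [ 0.4669 -0.0028 -0.8843]
 [-0.8842  0.0079 -0.467 ]]
j [-0.1841  0.4638 -0.1117  1.2123  0.4383  1.0746]
```

Emit:
{"name": "arm_command", "arguments": {
  "deltas": [
    {"delta_pos":[1.3,0,0.7],"turn":[0,0,0],"gripper":0},
    {"delta_pos":[1.3,0,0.7],"turn":[0,0,0],"gripper":0},
    {"delta_pos":[1.3,0,0.7],"turn":[0,0,0],"gripper":0}
  ]
}}

```text
time_s: 10.28
tool_pos: [0.508, 0.0418, 0.1009]
tcp_rot: [1.317, 1.706, -0.783]
contact_force: [-7.1, -2.7, 28.3]
width: 0.001
```

```bash
python3 - <<'E'
from h import *
show()
E
```

```text
t 10.28 world [0.508  0.0418 0.1009] case mm [ -2.5388  37.2515 100.8522] F case [-7.5793 -0.7551 28.3124] w 0.0009590264713177665
axes in case (cols x,y,z tool)
 [[ 0.0092  1.      0.0013]
 [ 0.4675 -0.0032 -0.884 ]
 [-0.884   0.0087 -0.4675]]
j [-0.1843  0.4666 -0.1171  1.2036  0.4392  1.0747]
```

Emit:
{"name": "arm_command", "arguments": {
  "deltas": [
    {"delta_pos":[-3,0,-1.5],"turn":[0,0,0],"gripper":0},
    {"delta_pos":[-20,0,0],"turn":[0,0,0],"gripper":0},
    {"delta_pos":[-45,0,0],"turn":[0,0,0],"gripper":0},
    {"delta_pos":[-60,0,0],"turn":[0,0,0],"gripper":0},
    {"delta_pos":[-60,0,0],"turn":[0,0,0],"gripper":0},
    {"delta_pos":[0,0,0],"turn":[0,0,0],"gripper":0}
  ]
}}

```text
time_s: 11.02
tool_pos: [0.5308, -0.0444, 0.2702]
tcp_rot: [1.318, 1.699, -0.782]
contact_force: [0.5, -0.2, -0.8]
width: 0.0
```

```bash
python3 - <<'E'
from h import *
show()
for n in ("scene","wrist"): cv2.imwrite(f"pics/{n}6.png",bot.snapshot(n)[:,:,::-1])
a=cv2.imread("pics/scene6.png")[45:315,150:450]; cv2.imwrite("pics/scene6z.png",cv2.resize(a,None,fx=2.2,fy=2.2,interpolation=cv2.INTER_CUBIC))
E
```

```text
t 11.03 world [ 0.5308 -0.0444  0.2702] case mm [ -3.0613 -51.8881 270.1581] F case [ 0.3813 -0.3488 -0.7867] w 1.7048589687768813e-05
axes in case (cols x,y,z tool)
 [[ 0.0137  0.9999  0.002 ]
 [ 0.4636 -0.0046 -0.886 ]
 [-0.8859  0.0131 -0.4636]]
j [-0.3193  0.5017  0.3719  1.7097  0.4055  0.933 ]
```

View pics/scene6z.png

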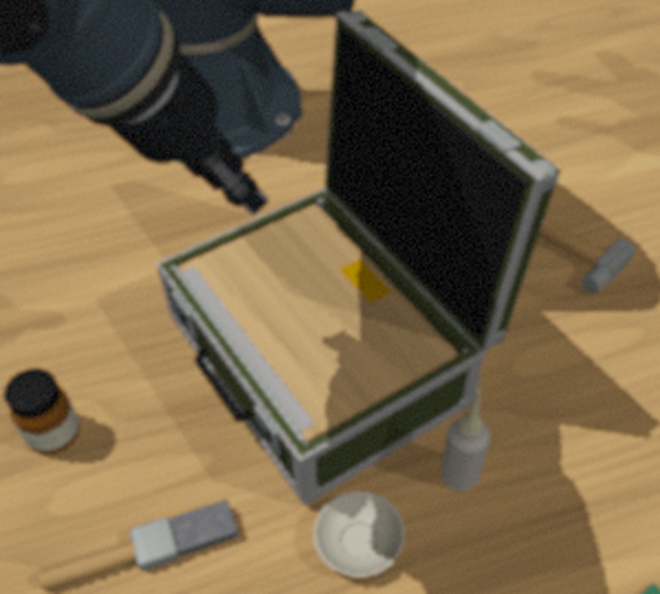

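View pics/wrist6.png

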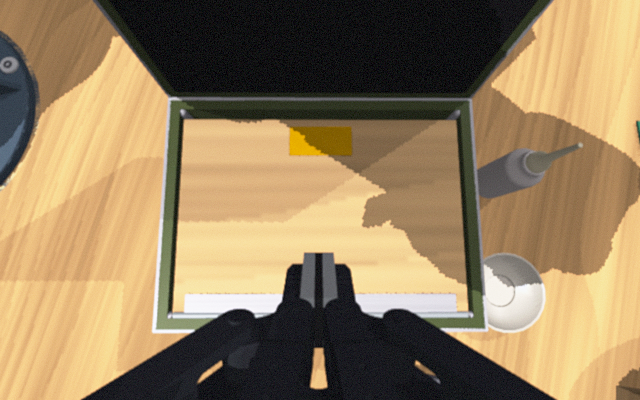

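```bash
python3 - <<'E'
from h import *
for uv in((153,332),(487,330),(471,96),(170,97)): print(toC(onz('wrist',uv,.1))*1000)
# angles of flap edge: far edge row 118
for uv in((183,118),(457,118)): print('flap edge @98',toC(onz('wrist',uv,.098))*1000)
E
```

```text
[-151.1547 -113.4512  100.    ]
[ 151.4651 -113.453   100.    ]
[152.8273 112.1526 100.    ]
[-149.4723  111.0701  100.    ]
flap edge @98 [-136.0909   89.8267   98.    ]
flap edge @98 [138.0066  89.6839  98.    ]
```

Emit:
{"name": "arm_command", "arguments": {
  "deltas": [
    {"delta_pos":[-41,0,-22],"turn":[0,0,0],"gripper":0},
    {"delta_pos":[-41,0,-22],"turn":[0,0,0],"gripper":0},
    {"delta_pos":[-41,0,-22],"turn":[0,0,0],"gripper":0},
    {"delta_pos":[0,0,0],"turn":[0,-9.6,0],"gripper":0},
    {"delta_pos":[0,0,0],"turn":[0,-9.6,0],"gripper":0},
    {"delta_pos":[0,0,0],"turn":[0,-9.6,0],"gripper":0},
    {"delta_pos":[0,0,0],"turn":[0,-9.6,0],"gripper":0},
    {"delta_pos":[0,0,0],"turn":[0,-9.6,0],"gripper":0},
    {"delta_pos":[0,0,0],"turn":[0,0,0],"gripper":0}
  ]
}}

```text
time_s: 12.25
tool_pos: [0.5209, -0.0343, 0.3924]
tcp_rot: [0.8, 1.013, -1.127]
contact_force: [-0.9, -0.8, -0.2]
width: 0.003
```

```bash
python3 - <<'E'
from h import *
show(); plan([0,250,410],tool(-20,1))
E
```

```text
t 12.25 world [ 0.5209 -0.0343  0.3924] case mm [ -9.984  -39.5197 392.4444] F case [-1.0925 -0.5401 -0.2053] w 0.002512795336784958
axes in case (cols x,y,z tool)
 [[ 0.0151  0.9998 -0.0107]
 [-0.3521 -0.0047 -0.9359]
 [-0.9358  0.0179  0.352 ]]
j [ 0.1463  0.2084  0.3163  1.6185 -0.3554  1.4499]
dpos tool mm [-118.2323    8.9392 -264.8976]
turn deg [-0.6077  0.6166 -0.8682]
```

Emit:
{"name": "arm_command", "arguments": {
  "deltas": [
    {"delta_pos":[-25,1.5,-33],"turn":[0,0,0],"gripper":0},
    {"delta_pos":[-25,1.5,-40],"turn":[0,0,0],"gripper":0},
    {"delta_pos":[-20,1.5,-40],"turn":[0,0,0],"gripper":0},
    {"delta_pos":[-20,1.5,-40],"turn":[0,0,0],"gripper":0},
    {"delta_pos":[-15,1.5,-40],"turn":[0,0,0],"gripper":0},
    {"delta_pos":[-15,1.5,-40],"turn":[0,0,0],"gripper":0},
    {"delta_pos":[0,0,-33],"turn":[0,0,0],"gripper":0},
    {"delta_pos":[0,0,0],"turn":[0,0,0],"gripper":0}
  ]
}}

```text
time_s: 13.25
tool_pos: [0.4563, 0.2488, 0.4108]
tcp_rot: [0.801, 1.014, -1.131]
contact_force: [0.2, -0.5, 0.7]
width: -0.002
```

```bash
python3 - <<'E'
from h import *
show(); plan([0,195,290],tool(-20,1))
for n in ("scene","top"): cv2.imwrite(f"pics/{n}7.png",bot.snapshot(n)[:,:,::-1])
E
```

```text
t 13.25 world [0.4563 0.2488 0.4108] case mm [  1.6037 250.5388 410.8468] F case [ 0.0471 -0.5309  0.718 ] w -0.001501844325423879
axes in case (cols x,y,z tool)
 [[ 0.0119  0.9998 -0.0129]
 [-0.3508 -0.0079 -0.9364]
 [-0.9364  0.0157  0.3507]]
j [ 0.6969  0.4437  0.6957  1.9672 -0.3294  2.0381]
dpos tool mm [132.6219  -3.0635   9.6499]
turn deg [-0.7353  0.5347 -0.6877]
```

View pics/scene7.png

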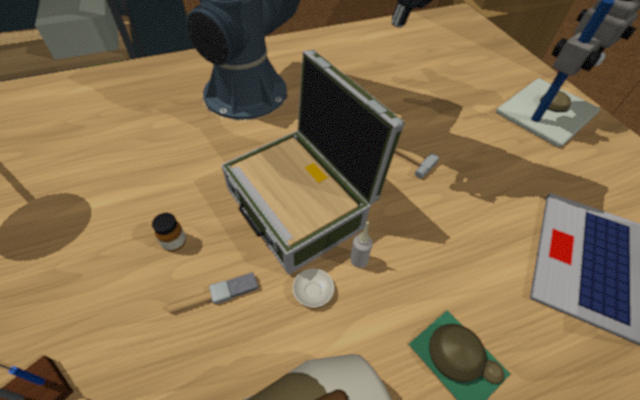

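View pics/top7.png

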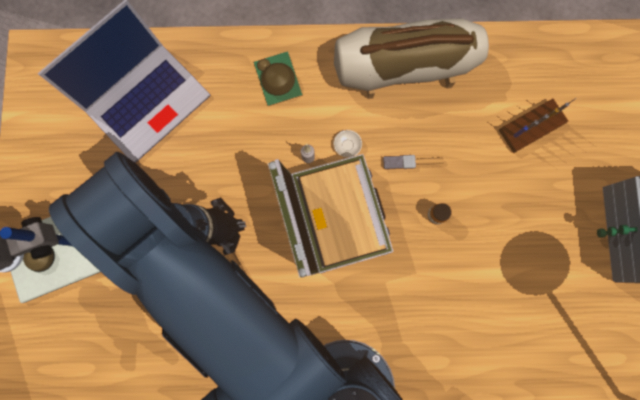

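Emit:
{"name": "arm_command", "arguments": {
  "deltas": [
    {"delta_pos":[33,-1,2.5],"turn":[0,0,0],"gripper":0},
    {"delta_pos":[33,-1,2.5],"turn":[0,0,0],"gripper":0},
    {"delta_pos":[33,-1,2.5],"turn":[0,0,0],"gripper":0},
    {"delta_pos":[33,0,2.5],"turn":[0,0,0],"gripper":0},
    {"delta_pos":[0,0,0],"turn":[0,0,0],"gripper":0}
  ]
}}

```text
time_s: 13.98
tool_pos: [0.4697, 0.1911, 0.2921]
tcp_rot: [0.804, 1.011, -1.134]
contact_force: [-1.3, 1.4, 0.7]
width: -0.006
```

```bash
cat >> h.py <<'E'
def lidtab(r,tdeg,ths,start=None,off=11):
    t=np.radians(tdeg);R=tool(-tdeg,1);prev=start
    for th in ths:
        P=np.array([0,112-r*np.cos(th)+28*np.sin(th),101+r*np.sin(th)+28*np.cos(th)])+off*abs(np.sin(th-t))*np.array([0,np.sin(th),np.cos(th)])
        print(round(th,2),P[1:], None if prev is None else R.inv().apply(P-prev)[[0,2]]); prev=P
E
python3 - <<'E'
from h import *
show()
lidtab(185,20.5,np.arange(1.65,-.06,-.1),np.array([0,195,288]))
for n in ("scene","wrist"): cv2.imwrite(f"pics/{n}8.png",bot.snapshot(n)[:,:,::-1])
E
```

```text
t 13.97 world [0.4697 0.1911 0.2921] case mm [ -0.5691 191.3975 292.1406] F case [-0.8503  1.6676  0.7177] w -0.005884420240323347
axes in case (cols x,y,z tool)
 [[ 0.0124  0.9998 -0.0174]
 [-0.3518 -0.012  -0.936 ]
 [-0.936   0.0177  0.3516]]
j [ 0.5975  0.3044  0.1855  1.5619 -0.3432  1.9383]
1.65 [165.0923 282.3679] [15.7493 26.0413]
1.55 [146.3658 286.7548] [ 2.4491 19.077 ]
1.45 [127.1959 289.2026] [ 4.4206 18.8131]
1.35 [107.79  289.658] [ 6.3695 18.3364]
1.25 [ 88.3631 288.0913] [ 8.2709 17.648 ]
1.15 [ 69.135  284.4978] [10.0997 16.752 ]
1.05 [ 50.3271 278.8985] [11.8314 15.656 ]
0.95 [ 32.1587 271.3406] [13.442  14.3709]
0.85 [ 14.8443 261.8972] [14.909  12.9108]
0.75 [ -1.4106 250.6669] [16.2117 11.2926]
0.65 [-16.4126 237.7724] [17.3317  9.5362]
0.55 [-29.9835 223.3592] [18.253   7.6639]
0.45 [-41.9631 207.5932] [18.963   5.6996]
0.35 [-52.1534 190.8191] [19.2806  3.6706]
0.25 [-60.0287 175.0459] [17.5322  1.8527]
0.15 [-66.3993 158.5755] [17.6584  0.1991]
0.05 [-71.2028 141.5395] [17.6394 -1.4668]
-0.05 [-74.3862 124.0758] [17.4726 -3.1341]
```

View pics/scene8.png

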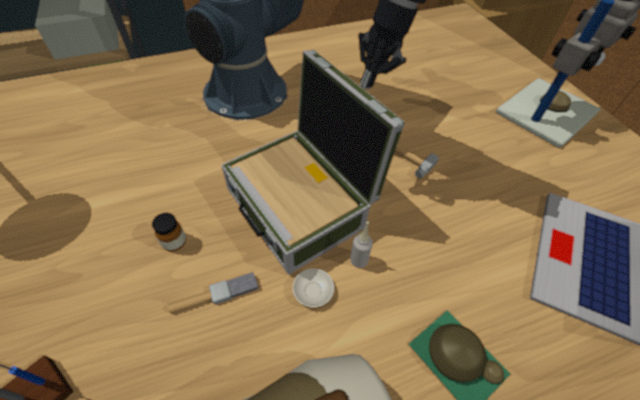

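View pics/wrist8.png

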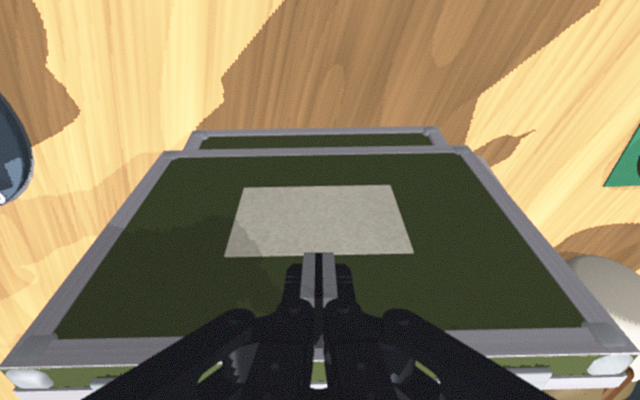

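Emit:
{"name": "arm_command", "arguments": {
  "deltas": [
    {"delta_pos":[3.5,0,4.5],"turn":[0,0,0],"gripper":0},
    {"delta_pos":[3.5,0,4.5],"turn":[0,0,0],"gripper":0},
    {"delta_pos":[3.5,0,4.5],"turn":[0,0,0],"gripper":0},
    {"delta_pos":[3,0,4.5],"turn":[0,0,0],"gripper":0},
    {"delta_pos":[2,0,4.5],"turn":[0,0,0],"gripper":0},
    {"delta_pos":[1,0,5],"turn":[0,0,0],"gripper":0},
    {"delta_pos":[1,0,6],"turn":[0,0,0],"gripper":0}
  ]
}}

```text
time_s: 14.95
tool_pos: [0.4798, 0.1572, 0.2883]
tcp_rot: [0.805, 1.011, -1.129]
contact_force: [-0.8, 4.4, -0.9]
width: 0.003
```

```bash
python3 - <<'E'
from h import *
show()
E
```

```text
t 14.95 world [0.4798 0.1572 0.2883] case mm [  0.3268 155.9863 288.3278] F case [ 0.3926  4.4192 -0.8787] w 0.0025261239444558242
axes in case (cols x,y,z tool)
 [[ 0.016   0.9998 -0.0156]
 [-0.3507 -0.009  -0.9364]
 [-0.9363  0.0204  0.3505]]
j [ 0.5323  0.2723  0.134   1.515  -0.3495  1.866 ]
```

Emit:
{"name": "arm_command", "arguments": {
  "deltas": [
    {"delta_pos":[1.5,0,7],"turn":[0,0,0],"gripper":0},
    {"delta_pos":[2,0,8.5],"turn":[0,0,0],"gripper":0},
    {"delta_pos":[2.5,0,9],"turn":[0,0,0],"gripper":0},
    {"delta_pos":[2.5,0,9],"turn":[0,0,0],"gripper":0},
    {"delta_pos":[3,0,9],"turn":[0,0,0],"gripper":0},
    {"delta_pos":[3.5,0,9],"turn":[0,0,0],"gripper":0},
    {"delta_pos":[4,0,9],"turn":[0,0,0],"gripper":0},
    {"delta_pos":[4.5,0,8.5],"turn":[0,0,0],"gripper":0}
  ]
}}

```text
time_s: 15.95
tool_pos: [0.4982, 0.0858, 0.2904]
tcp_rot: [0.805, 1.01, -1.13]
contact_force: [-0.5, 3.8, -1.3]
width: 0.002
```

```bash
python3 - <<'E'
from h import *
show()
for n in ("scene","wrist"): cv2.imwrite(f"pics/{n}9.png",bot.snapshot(n)[:,:,::-1])
E
```

```text
t 15.95 world [0.4982 0.0858 0.2904] case mm [ -0.5115  82.3005 290.4485] F case [ 0.5527  3.7807 -1.3357] w 0.0017531981982632085
axes in case (cols x,y,z tool)
 [[ 0.0156  0.9998 -0.0159]
 [-0.3517 -0.0094 -0.9361]
 [-0.936   0.0202  0.3514]]
j [ 0.3914  0.2247  0.0781  1.4553 -0.3584  1.7165]
```

View pics/scene9.png

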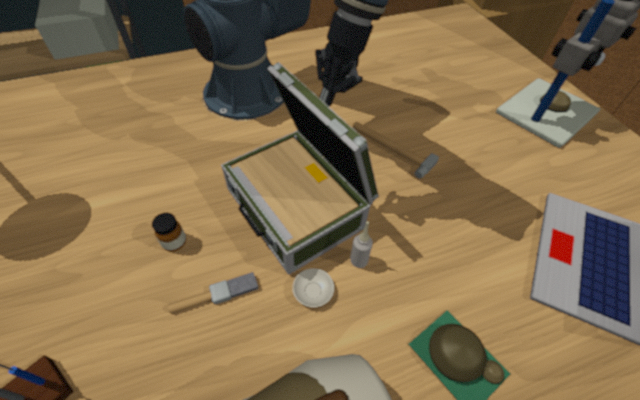

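View pics/wrist9.png

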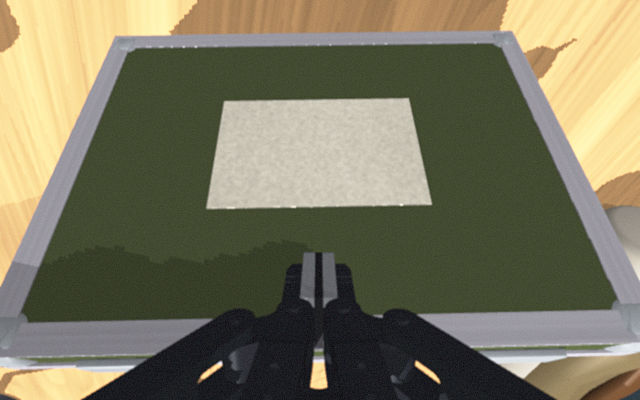

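Emit:
{"name": "arm_command", "arguments": {
  "deltas": [
    {"delta_pos":[5,0,8.5],"turn":[0,0,0],"gripper":0},
    {"delta_pos":[5,0,8.5],"turn":[0,0,0],"gripper":0},
    {"delta_pos":[5.5,0,8],"turn":[0,0,0],"gripper":0},
    {"delta_pos":[6,0,8],"turn":[0,0,0],"gripper":0},
    {"delta_pos":[6.5,0,7.5],"turn":[0,0,0],"gripper":0},
    {"delta_pos":[7,0,7],"turn":[0,0,0],"gripper":0},
    {"delta_pos":[7.5,0,6.5],"turn":[0,0,0],"gripper":0},
    {"delta_pos":[7.5,0,6],"turn":[0,0,0],"gripper":0},
    {"delta_pos":[8,0,5.5],"turn":[0,0,0],"gripper":0},
    {"delta_pos":[8.5,0,5],"turn":[0,0,0],"gripper":0},
    {"delta_pos":[8.5,0,4.5],"turn":[0,0,0],"gripper":0}
  ]
}}

```text
time_s: 17.42
tool_pos: [0.5235, -0.0074, 0.2464]
tcp_rot: [0.805, 1.01, -1.13]
contact_force: [-0.6, -0.2, 3.5]
width: 0.001
```

```bash
python3 - <<'E'
from h import *
show()
for n in ("scene","wrist"): cv2.imwrite(f"pics/{n}10.png",bot.snapshot(n)[:,:,::-1])
E
```

```text
t 17.43 world [ 0.5235 -0.0074  0.2464] case mm [ -0.4226 -14.2881 246.4004] F case [-0.5981 -0.0467  3.5345] w 0.0005286225663383278
axes in case (cols x,y,z tool)
 [[ 0.0159  0.9997 -0.0161]
 [-0.3521 -0.0094 -0.9359]
 [-0.9358  0.0205  0.3518]]
j [ 0.1986  0.2008 -0.0628  1.2655 -0.3579  1.5108]
```

View pics/scene10.png

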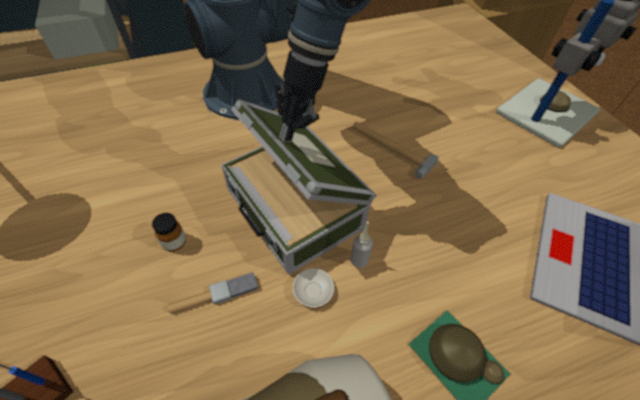

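Emit:
{"name": "arm_command", "arguments": {
  "deltas": [
    {"delta_pos":[8.5,0,4.5],"turn":[0,0,0],"gripper":0},
    {"delta_pos":[9,0,4],"turn":[0,0,0],"gripper":0},
    {"delta_pos":[9,0,4],"turn":[0,0,0],"gripper":0},
    {"delta_pos":[9,0,3],"turn":[0,0,0],"gripper":0},
    {"delta_pos":[9,0,3],"turn":[0,0,0],"gripper":0},
    {"delta_pos":[9,0,2],"turn":[0,0,0],"gripper":0},
    {"delta_pos":[9,0,1.5],"turn":[0,0,0],"gripper":0},
    {"delta_pos":[8.5,0,1],"turn":[0,0,0],"gripper":0}
  ]
}}

```text
time_s: 18.52
tool_pos: [0.5363, -0.0518, 0.1879]
tcp_rot: [0.805, 1.01, -1.13]
contact_force: [-0.6, -1.1, 2.0]
width: 0.001
```

```bash
python3 - <<'E'
from h import *
show()
E
```

```text
t 18.52 world [ 0.5363 -0.0518  0.1879] case mm [  0.3269 -60.5235 187.8835] F case [-0.877  -0.9322  1.9827] w 0.0014127908654094216
axes in case (cols x,y,z tool)
 [[ 0.0158  0.9997 -0.0161]
 [-0.352  -0.0095 -0.936 ]
 [-0.9359  0.0205  0.3517]]
j [ 0.1072  0.2235 -0.1839  1.088  -0.3524  1.4135]
```

Emit:
{"name": "arm_command", "arguments": {
  "deltas": [
    {"delta_pos":[7,0,0.5],"turn":[0,0,0],"gripper":0},
    {"delta_pos":[6,0,0],"turn":[0,0,0],"gripper":0},
    {"delta_pos":[6,0,0],"turn":[0,0,0],"gripper":0},
    {"delta_pos":[6,0,0],"turn":[0,0,0],"gripper":0},
    {"delta_pos":[5,0,-0.5],"turn":[0,0,0],"gripper":0},
    {"delta_pos":[4,0,-0.5],"turn":[0,0,0],"gripper":0},
    {"delta_pos":[4,0,-0.5],"turn":[0,0,0],"gripper":0},
    {"delta_pos":[3,0,-0.5],"turn":[0,0,0],"gripper":0}
  ]
}}

```text
time_s: 19.52
tool_pos: [0.5403, -0.0638, 0.1492]
tcp_rot: [0.805, 1.01, -1.13]
contact_force: [-0.1, -1.3, 1.5]
width: 0.002
```

```bash
python3 - <<'E'
from h import *
show()
for n in ("scene","wrist"): cv2.imwrite(f"pics/{n}11.png",bot.snapshot(n)[:,:,::-1])
E
```

```text
t 19.52 world [ 0.5403 -0.0638  0.1492] case mm [  1.0193 -73.1465 149.2086] F case [-0.461  -1.222   1.4791] w 0.0024963192739857584
axes in case (cols x,y,z tool)
 [[ 0.0159  0.9997 -0.0159]
 [-0.3516 -0.0093 -0.9361]
 [-0.936   0.0204  0.3514]]
j [ 0.0827  0.2492 -0.2519  0.9853 -0.3501  1.3873]
```

View pics/scene11.png

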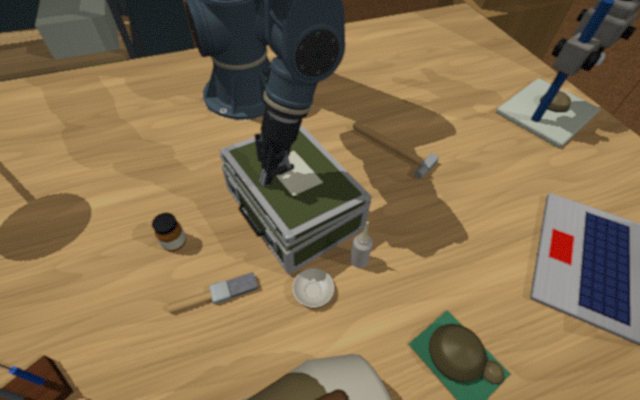

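Nearly shut: about 16 mm to go at the finger. Slow down.

Emit:
{"name": "arm_command", "arguments": {
  "deltas": [
    {"delta_pos":[2.5,0,-0.5],"turn":[0,0,0],"gripper":0},
    {"delta_pos":[2.5,0,-0.5],"turn":[0,0,0],"gripper":0},
    {"delta_pos":[2,0,-0.5],"turn":[0,0,0],"gripper":0},
    {"delta_pos":[2,0,-0.5],"turn":[0,0,0],"gripper":0},
    {"delta_pos":[1.5,0,-0.4],"turn":[0,0,0],"gripper":0},
    {"delta_pos":[1.5,0,-0.4],"turn":[0,0,0],"gripper":0}
  ]
}}

```text
time_s: 20.38
tool_pos: [0.5409, -0.0653, 0.1371]
tcp_rot: [0.805, 1.01, -1.13]
contact_force: [-0.2, -1.0, 1.6]
width: 0.002
```

```bash
python3 - <<'E'
from h import *
show()
E
```

```text
t 20.38 world [ 0.5409 -0.0653  0.1371] case mm [  1.2578 -74.7293 137.1204] F case [-0.4136 -0.9388  1.5868] w 0.0018467774860643368
axes in case (cols x,y,z tool)
 [[ 0.0158  0.9997 -0.0159]
 [-0.3516 -0.0093 -0.9361]
 [-0.936   0.0204  0.3514]]
j [ 0.0797  0.2585 -0.272   0.955  -0.3499  1.3842]
```

Emit:
{"name": "arm_command", "arguments": {
  "deltas": [
    {"delta_pos":[1.5,0,-0.5],"turn":[0,0,0],"gripper":0},
    {"delta_pos":[1.5,0,-0.5],"turn":[0,0,0],"gripper":0},
    {"delta_pos":[1.2,0,-0.4],"turn":[0,0,0],"gripper":0}
  ]
}}

```text
time_s: 20.75
tool_pos: [0.5411, -0.0654, 0.1327]
tcp_rot: [0.805, 1.01, -1.13]
contact_force: [0.3, -1.2, 1.8]
width: -0.002
```

```bash
python3 - <<'E'
from h import *
show()
E
```

```text
t 20.75 world [ 0.5411 -0.0654  0.1327] case mm [  1.3623 -74.8616 132.6963] F case [-0.0658 -1.2029  1.7946] w -0.0024951954733929416
axes in case (cols x,y,z tool)
 [[ 0.0159  0.9997 -0.0159]
 [-0.3516 -0.0093 -0.9361]
 [-0.936   0.0204  0.3514]]
j [ 0.0795  0.262  -0.2792  0.9441 -0.3498  1.3839]
```

Emit:
{"name": "arm_command", "arguments": {
  "deltas": [
    {"delta_pos":[1.2,0,-0.4],"turn":[0,0,0],"gripper":0},
    {"delta_pos":[1,0,-0.4],"turn":[0,0,0],"gripper":0}
  ]
}}

```text
time_s: 21.0
tool_pos: [0.5413, -0.0656, 0.1311]
tcp_rot: [0.805, 1.009, -1.129]
contact_force: [-7.5, 2.5, 22.6]
width: 0.002
```

```bash
python3 - <<'E'
from h import *
show()
E
```

```text
t 21.0 world [ 0.5413 -0.0656  0.1311] case mm [  1.592  -75.0758 131.1339] F case [-6.6152  4.3813 22.6174] w 0.002466316632731937
axes in case (cols x,y,z tool)
 [[ 0.0165  0.9997 -0.0161]
 [-0.3524 -0.0092 -0.9358]
 [-0.9357  0.0211  0.3521]]
j [ 0.0795  0.263  -0.2822  0.9392 -0.3505  1.3838]
```

Emit:
{"name": "arm_command", "arguments": {
  "deltas": [
    {"delta_pos":[0.5,0,-0.2],"turn":[0,0,0],"gripper":0},
    {"delta_pos":[0,0,0],"turn":[0,0,0],"gripper":0},
    {"delta_pos":[-3,0,1],"turn":[0,0,0],"gripper":0},
    {"delta_pos":[-15,0,0],"turn":[0,0,0],"gripper":0},
    {"delta_pos":[-45,0,0],"turn":[0,0,0],"gripper":0},
    {"delta_pos":[-60,0,0],"turn":[0,0,0],"gripper":0},
    {"delta_pos":[-60,0,0],"turn":[0,0,0],"gripper":0},
    {"delta_pos":[0,0,0],"turn":[0,0,0],"gripper":0}
  ]
}}

```text
time_s: 22.0
tool_pos: [0.523, -0.0035, 0.3054]
tcp_rot: [0.808, 1.007, -1.125]
contact_force: [0.3, -1.0, -0.3]
width: 0.002
```

```bash
python3 - <<'E'
from h import *
show()
for n in ("scene","wrist","top"): cv2.imwrite(f"pics/{n}12.png",bot.snapshot(n)[:,:,::-1])
a=cv2.imread("pics/scene12.png")[90:315,150:450]; cv2.imwrite("pics/scene12z.png",cv2.resize(a,None,fx=2.6,fy=2.6,interpolation=cv2.INTER_CUBIC))
E
```

```text
t 22.0 world [ 0.523  -0.0035  0.3054] case mm [  0.0721 -10.3599 305.3852] F case [-0.013  -1.0675 -0.3422] w 0.0022074468934781292
axes in case (cols x,y,z tool)
 [[ 0.022   0.9996 -0.0165]
 [-0.3516 -0.0078 -0.9361]
 [-0.9359  0.0264  0.3513]]
j [ 0.206   0.1934  0.0761  1.4082 -0.3573  1.5168]
```

View pics/scene12z.png

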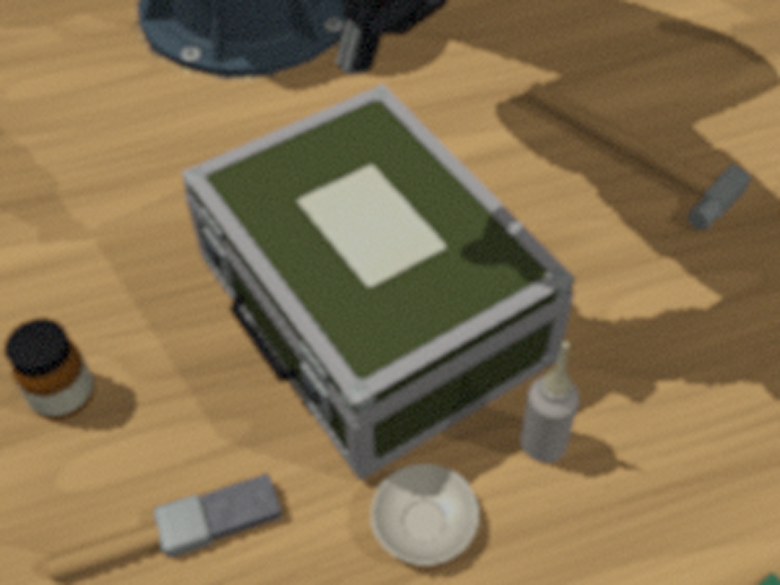

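View pics/wrist12.png

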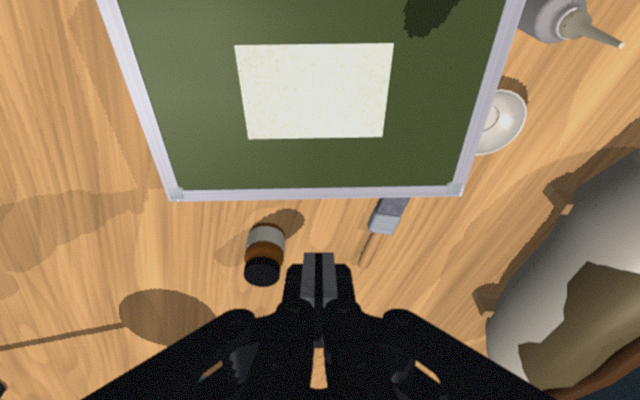

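View pics/top12.png

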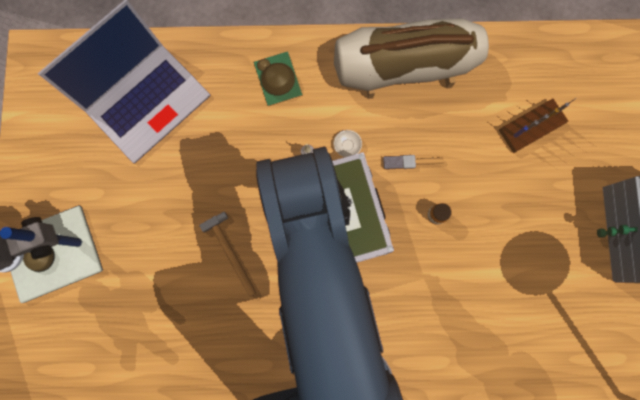

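```bash
python3 - <<'E'
from h import *
for th in (0,.05,.1):
  for x in (-150,150):
    y=112-222*np.cos(th)+28*np.sin(th);z=101+222*np.sin(th)+28*np.cos(th)
    W=toW(np.array([[x,y,z]])/1000)
    print(th,x,'scene z',(proj('scene',W)[0]-(150,90))*2.6,'wrist',proj('wrist',W)[0])
E
```

```text
0 -150 scene z [181.0389 171.3591] wrist [168.8143 199.3738]
0 150 scene z [354.2028 402.7589] wrist [463.794  193.4739]
0.05 -150 scene z [180.4758 162.1209] wrist [164.8756 205.2467]
0.05 150 scene z [355.4259 394.1849] wrist [467.9966 199.1399]
0.1 -150 scene z [180.4744 152.5505] wrist [160.5757 210.9573]
0.1 150 scene z [357.2992 385.1379] wrist [472.5546 204.6279]
```

```bash
python3 - <<'E'
from h import *
print(bot.finish_job())
E
```

```text
the job is handed in; nothing more can be done
None
```

The case is closed and the job is handed in at about 22 s of the 64 s allowed; `finish_job` gives no verdict.

- **Flap:** I folded it down with the shut fingertips, pushing only on the bare outer face. It bottomed out at about 28 N. A clear picture before I touched the lid showed its free edge at 90 mm and inside the rim, which is where a flat flap should be.
- **Lid:** I took the arm over to the far side and swung the lid over by its outer face at about 0.4 rad/s, slowing at the end. It stopped firmly at about 23 N, with the fingertip at lid-top height, and I then pressed about 0.5 mm further without reading the force there.
- **Last checks:** After backing off about 17 cm with nothing touched, the lid's corners in the wrist and scene pictures matched lid angle 0 to within a few pixels. The jar, brush, dish, glue and hammer look unmoved.
- **Not seen:** The fossils cannot be checked inside the shut case. They were in their pockets when last visible, and no snag was felt while folding. No checks failed or disagreed.

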